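# Zero the coffee grinder and set it four clicks coarse

### The job

Set the grind on the coffee grinder: push its upright-knobbed lever gently, clockwise seen from above, back to the stop at the fine end, then click it out exactly four notches the other way, one click at a time with a short rest in every notch. Then slide the small lock tab on the grinder's top fully home, away from the lever side, leaving the lever in the fourth notch. Find the stop and the notches by feel, never force lever or tab, and leave the other things on the counter where they are.

Things in the scene. Friction and masses are not known exactly. Their poses are not given: they have to be found in the camera images.
- grinder: Coffee grinder, fixed: black base 200 x 170 x 25 mm, rear column, overhanging steel head 200 x 200 mm whose flat top (deck) is 205 mm above the counter. Origin: centre of the base's underside; x axis from the lever side (front, -x) to the rear, z up. A round hopper, 98 mm across, top 58 mm above the deck, stands mid-deck on the lever's collar (112 mm across, 9 mm high).
- lever_axis (a point): Point on the vertical axis about which the lever turns (middle of the hopper), 235 mm above the counter. Ten notches, 0.065 rad apart (7.5 mm at the knob), with the fine stop clockwise. Their angle to the housing differs by up to 0.13 rad either way from start to start and cannot be seen: find them by feel. The lever starts in any of notches 5 to 8, counted from the finest as 0.
- lever_knob (a point): On the middle line of the lever's knob, 235 mm above the counter, 115 mm from the axis. The knob is an upright steel post 12 mm across at the end of the lever's flat arm (16 mm wide), just before the head's front edge; the post's free part goes from the arm's top, 216 mm, to 251 mm above the counter. Nothing stands beside it. More than 18 N on the lever damages it.
- lever_arm (a point): Middle of the top of the lever's arm, 80 mm from the axis, 216 mm above the counter. The detent: to leave a notch takes about 5 N at the knob; the push falls away halfway, then the lever jumps into the next notch and leaves the finger behind. 2 mm beyond the finest notch is a rubbery stop (about 5 N per mm at the knob), which pushes the lever back into that notch when let go.
- lock_tab (a point): Top centre of the lock tab: a steel post 14 x 14 mm, 26 mm tall, top 234 mm above the counter, in a short black track at the deck's right edge seen from the front (grinder y = -83 mm, starting at x = -50 to -46 mm). It slides along the grinder's +x, away from the lever side.
- lock (a joint): Travel of the lock tab (m): 0 = open, 0.024 = locked, at its rubbery stop. Sliding it takes about 3 N; it stays where it is left. More than 22 N damages it.
- catch_cup: Steel cup, 60 mm across, 70 mm tall, under the grinder's spout on its base; leave it. Origin at its underside.
- spice_jar: Amber jar 52 mm across, 85 mm tall, beside the grinder; leave it. Origin at its underside.
- tamper: Steel coffee tamper 54 mm across, 80 mm tall, beside the grinder; leave it. Origin at its underside.
- mug: White mug 80 mm across, 92 mm tall; leave it.
- spoon: Steel spoon, 170 mm long; leave it.
- soap: Clear soap bottle, 60 mm across, 160 mm tall; leave it.
- brush: Brush with wooden handle, 170 mm long; leave it.

How it is judged:
By the outcome, as a careful person would: the job done as asked, in the order asked, and still so for the second after the job is handed in, with the robot touching nothing.
It also fails if it takes over 72 s, if anything falls off the work surface, if the arm or the gripper's body presses on something with over 40 N, if the wrist force passes 120 N, or if a joint passes its speed limit or range.

### The arm

A 6-joint arm with a two-finger parallel gripper is mounted at the origin on the work surface. World frame = base frame: x ahead of the robot, y to its left, z up, the work surface at z = 0. Lengths are in m, angles in degrees, forces in N, time in s.
With the tool pointing down it reaches from about 0.375 to 0.9 m from the base axis. Payload 3.1 kg.
Tool frame: the origin (TCP) lies on the centre line of the jaws, within the pads' length; the fingertips stand 17 mm ahead of it and the grasp point (between the pads) lies 2 mm behind it; z points along the fingers, y is the line along which they close (so a half turn about z gives the same grasp; the last joint's range is limited). The gripper opens to 87 mm and grips with 3 to 60 N. Pads are 19 mm wide; open, the fingers measure 117 mm over their backs; the gripper's body (75 mm by 190 mm) begins 51 mm behind the grasp point.
Start: joints at [53.428, 30.224, 82.088, -0, 67.689, -10.227], TCP at [0.277, 0.56, 0.24] pointing down, gripper open.
Joint ranges: [-176.69, 176.69], [-43.24, 126.21], [12.49, 139.97], [-82, 262], [0, 151.66], [-163.58, 163.58]. Speed limits (degrees/s): [159.86, 159.86, 180, 180, 180, 180].

### API

Orientations are given as a 3x3 rotation matrix whose columns are the frame's x, y, z axes.
In Python, from rig import bot, imaging, finder gives the robot as it stands. The module is installed in compiled form; this text tells all that it offers.
- The arm moves only by the tool play_rows, never from a script. Its argument "motion" is a list that holds one entry, the list of rows, each a list of 6 numbers: the shift along the tool's x, y, z in m, then the turn, a rotation vector about the tool's x, y, z in degrees. In form: [[[dx, dy, dz, wx, wy, wz], ...]]. A call has 1 to 8 rows; each row is the pose to reach, as a shift and turn from the pose commanded when the call began, along the tool's axes at that moment; what a row does not reach only later rows make up. A row lasts 1/12 s, in which the tool goes at most 41.7 mm and 7.16 degrees, less where a joint would pass 70% of its speed; a pose out of reach is approached as far as the arm can. A call with a gripper value outside its range is refused whole. "fingers" is the finger opening in m, from 0 to 0.087, set as the call begins (left out, the last holds). The fingers move at their own pace and stop on an object; the grip force is fixed at half the most. Time passes only in rows, so rows that repeat a pose let the fingers close. It gives the time, the measured TCP pose, the force, the opening and the grip force at its end, in the units of the state.
- bot.read_state(): the state, without advancing time (a new reading comes with each control period).
- imaging.capture(name): name is "scene" or "side" or "wrist"; returns a dict with "frame" (480x640x3 uint8, red, green, blue), "camera_matrix" (3x3 intrinsics, pixels), "k1" (the pictures are not rectified: a ray, as slopes to the right and down, at radius r is drawn at 1 + k1 r^2 times it, then the intrinsics apply), "R" (3x3) and "t" (3): a world point X has camera coordinates R X + t. Camera axes: x right, y down, z forward; pixel columns grow to the right and rows downward; lengths in m; the calibration is good to about 2 mm. A picture is of the moment at which its call begins. There is no depth.
- bot.hand_in(): hands the job in; it is judged then, once.
Trained networks look in the newest picture that a camera, given by its name, has taken for a name from the list of things; names that differ only in an ending like _2 or _b are one class to them, and where a whole thing is asked for, a point or a joint stands for the part that bears it (a point fixed in the world has none). Each returns a list of dicts, best first, with "confidence" (0 to 1); they miss things now and then, are a little off and sometimes report something else, mostly with a low value. They report only what shows in the picture. A call takes as long as a camera call.
- finder.recognise(camera, name): "at" ([x, y, z] in m, in world coordinates, good to about 4 mm: the middle of the surface that is visible of it).
- finder.outline_of(camera, name): "pixels" (480x640 bool, what is visible of it).
The state is a dict: "time_s": time; "joint_positions": joint angles; "qvel": joint speeds; "tau": joint torques, N m; "position": TCP position; "tcp_rot": TCP orientation; "force": force on the tool from outside, world axes, zero at the start; "moment": the same for the moment, N m; "opening": opening from 0.0 (shut) to 1.0 (fully open); "grasp_force": force on a finger pad.
Only numpy, scipy, OpenCV 4.12 (cv2) and the standard library are available. Lean on these libraries where they do the work, as an engineer would, in place of code of your own. Each camera call takes 0.05 s, during which the arm holds its last target. There are 200 camera calls.

## Working session

There is one attempt and no reset: what is moved stays moved. The work goes in short steps, Python scripts to look and compute and a tool call to move; the robot and the scene stay as the last step left them, time stands still between calls to the robot, and variables do not carry over. Pictures are saved under pics/ and viewed, at most 10 in all, crops included, and the job is handed in when it is done.

Besides the shell and the picture viewer there is one more tool, called after ">>>" by a JSON object that holds its "name" and its "arguments", one argument or row to a line. play_rows: Moves the arm, as the interface text tells. Its arguments: {"type":"object","properties":{"motion":{"type":"array"},"fingers":{"type":"number"}},"required":["motion"]}

```bash
mkdir -p pics
cat > h.py <<'E'
from rig import bot, imaging, finder
import numpy as np, cv2
def shot(n,fn=None):
    c=imaging.capture(n)
    if fn: cv2.imwrite('pics/'+fn,c['frame'][:,:,::-1])
    return c
def ray(c,uv):
    K=np.array(c['camera_matrix']);R=np.array(c['R']);t=np.array(c['t'])
    p=cv2.undistortPoints(np.array([[uv]],float),K,np.array([c['k1'],0,0,0.]))[0,0]
    return -R.T@t, R.T@np.array([p[0],p[1],1])
def onz(c,uv,z):
    o,d=ray(c,uv); return o+d*(z-o[2])/d[2]
def proj(c,X):
    q,_=cv2.projectPoints(np.array(X,float).reshape(-1,1,3),cv2.Rodrigues(np.array(c['R']))[0],np.array(c['t'],float),np.array(c['camera_matrix']),np.array([c['k1'],0,0,0.]))
    return q[:,0]
def tri(obs):
    A=np.zeros((3,3));b=np.zeros(3)
    for c,uv in obs:
        o,d=ray(c,uv);d=d/np.linalg.norm(d);P=np.eye(3)-np.outer(d,d);A+=P;b+=P@o
    X=np.linalg.solve(A,b); return X
E
python3 - <<'E'
from h import *
np.set_printoptions(precision=4,suppress=True)
for cam in ['scene','side','wrist']:
    c=shot(cam,cam+'0.png')
    for n in ['grinder','lever_axis','lever_knob','lever_arm','lock_tab','spice_jar','tamper','mug','soap','catch_cup']:
        r=finder.recognise(cam,n)
        print(cam,n,[(np.round(x['at'],4),round(x['confidence'],2)) for x in r[:2]])
s=bot.read_state();print(s)
E
```

```text
scene grinder [(array([0.6764, 0.1086, 0.207 ]), 0.68)]
scene lever_axis [(array([0.6702, 0.1081, 0.2082]), 0.81)]
scene lever_knob [(array([0.6632, 0.0966, 0.2124]), 0.57)]
scene lever_arm [(array([0.6596, 0.0971, 0.215 ]), 0.88)]
scene lock_tab []
scene spice_jar []
scene tamper [(array([ 0.6371, -0.0709,  0.0578]), 0.6)]
scene mug [(array([0.4706, 0.4465, 0.0484]), 0.77)]
scene soap [(array([ 0.652 , -0.4782,  0.0969]), 0.59)]
scene catch_cup [(array([ 0.6513, -0.4778,  0.0934]), 0.58)]
side grinder [(array([0.6215, 0.0421, 0.176 ]), 0.63)]
side lever_axis [(array([0.6208, 0.046 , 0.1799]), 0.56)]
side lever_knob [(array([0.6009, 0.0739, 0.2165]), 0.91)]
side lever_arm [(array([0.5975, 0.0731, 0.2132]), 0.96)]
side lock_tab []
side spice_jar []
side tamper [(array([ 0.6226, -0.0827,  0.0252]), 0.94), (array([0.5938, 0.0094, 0.2185]), 0.74)]
side mug [(array([0.4684, 0.4112, 0.0597]), 0.88)]
side soap [(array([ 0.6204, -0.5083,  0.0849]), 0.96)]
side catch_cup [(array([0.5826, 0.0862, 0.0736]), 0.64)]
wrist grinder []
wrist lever_axis []
wrist lever_knob []
wrist lever_arm []
wrist lock_tab []
wrist spice_jar []
wrist tamper []
wrist mug [(array([0.4414, 0.4525, 0.0152]), 0.63)]
wrist soap []
wrist catch_cup []
{'time_s': 1.65, 'joint_positions': array([ 53.4291,  30.2253,  82.0881,  -0.0005,  67.6892, -10.2262]), 'qvel': array([-0.0025, -0.0126,  0.0572,  0.0267,  0.0032,  0.0949]), 'tau': array([ -0.0002, -44.0003, -17.6982,   0.0634,   0.0505,  -0.    ]), 'position': array([0.2773, 0.5601, 0.2395]), 'tcp_rot': array([[-0.8961,  0.4438, -0.    ],
       [ 0.4438,  0.8961, -0.    ],
       [-0.    , -0.    , -1.    ]]), 'force': array([ 0.7239, -0.0416, -0.2675]), 'moment': array([-0.0047,  0.0146, -0.0707]), 'grasp_force': 0.0, 'opening': 0.9985395964597282}
```

View pics/scene0.png

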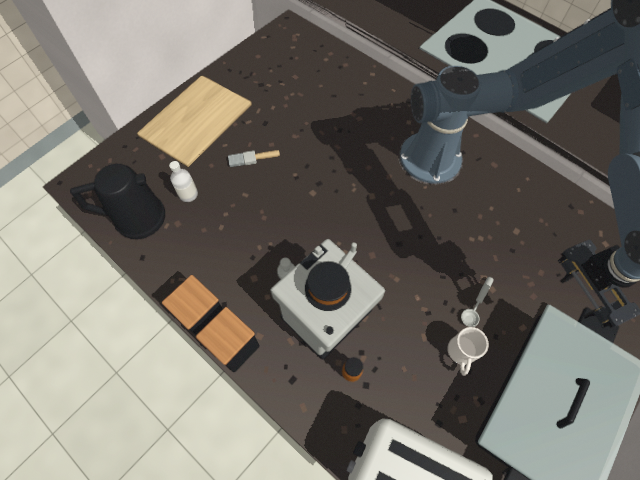

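View pics/side0.png

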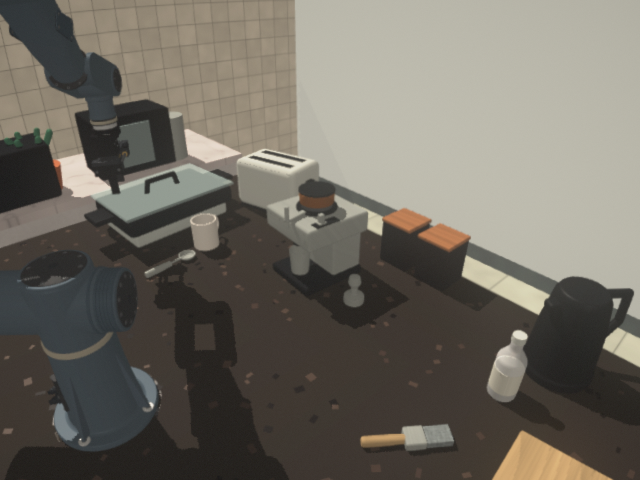

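Run:
```python
from h import *
a=cv2.imread('pics/scene0.png')[220:370,250:400]; b=cv2.imread('pics/side0.png')[170:290,255:380]
a=cv2.resize(a,(400,400),interpolation=cv2.INTER_CUBIC);b=cv2.resize(b,(400,384),interpolation=cv2.INTER_CUBIC)
b=cv2.copyMakeBorder(b,0,16,0,0,0);cv2.imwrite('pics/z.png',np.hstack([a,b]))
```

```text
(no output)
```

View pics/z.png

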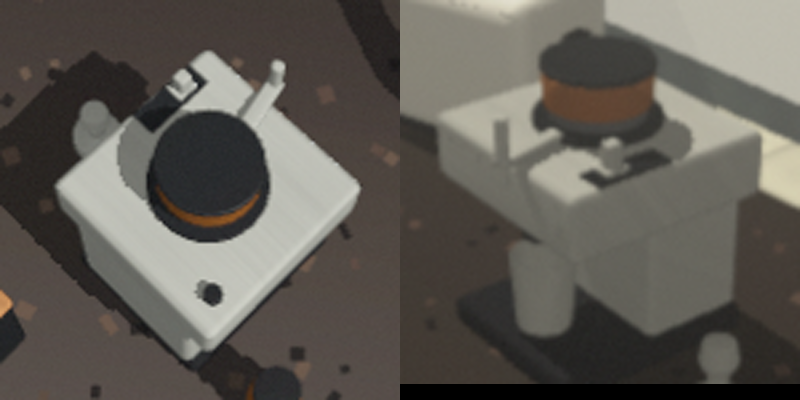

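Run:
```python
from h import *
np.set_printoptions(precision=4,suppress=True)
s=shot('scene');d=shot('side');w=shot('wrist')
S=lambda x,y:(250+(x+.5)/2.6667-.5,220+(y+.5)/2.6667-.5)
D=lambda x,y:(255+(x+.5)/3.2-.5,170+(y+.5)/3.2-.5)
for n,a,b in [('knobtop',(278,65),(101,121)),('tabtop',(183,80),(211,142)),('FR',(208,50),(177,205)),('FL',(360,190),(38,118)),('RR',(57,187),(361,130))]:
    X=tri([(s,S(*a)),(d,D(*b))]);print(n,X,proj(s,X)-S(*a),proj(d,X)-D(*b))
for a in [(208,50),(360,190),(195,350),(57,187)]: print(onz(s,S(*a),.205))
for a in [(40,118),(175,205),(361,130)]: print(onz(d,D(*a),.205))
R=np.array(w['R']);T=bot.read_state()
print('cam in tool',T['tcp_rot'].T@(-R.T@np.array(w['t'])-T['position']));print('axes in tool',T['tcp_rot'].T@R.T)
print(w['camera_matrix'])
```

```text
knobtop [0.5339 0.0762 0.248 ] [[-0.1268  0.0229]] [[-0.1243 -0.0174]]
tabtop [0.5958 0.0175 0.2317] [[ 0.0775 -0.0079]] [[0.0763 0.0045]]
FR [0.5465 0.0033 0.2002] [[-0.6553  0.0802]] [[-0.6887 -0.0572]]
FL [0.5594 0.1993 0.1973] [[ 0.0757 -0.0161]] [[0.0669 0.0123]]
RR [ 0.7408 -0.0059  0.2035] [[-0.278  0.002]] [[-0.2496  0.0113]]
[0.5471 0.0059 0.205 ]
[0.5625 0.2001 0.205 ]
[0.7682 0.1837 0.205 ]
[ 0.7407 -0.005   0.205 ]
[0.5517 0.1851 0.205 ]
[ 0.541  -0.0034  0.205 ]
[ 0.7392 -0.0083  0.205 ]
cam in tool [ 0.0729 -0.0003 -0.1456]
axes in tool [[ 0.0002 -0.9643 -0.2647]
 [ 1.      0.0003 -0.0006]
 [ 0.0007 -0.2647  0.9643]]
[[372.6237   0.     319.2537]
 [  0.     372.6237 242.9146]
 [  0.       0.       1.    ]]
```

>>> {"name": "play_rows", "arguments": {
  "motion": [
    [[-0.015, -0.01, -0.02, 0, 0, 0], [-0.045, -0.03, -0.04, 0, 0, 0], [-0.075, -0.053, -0.06, 0, 0, 0], [-0.105, -0.075, -0.075, 0, 0, 0], [-0.135, -0.097, -0.08, 0, 0, 0], [-0.165, -0.119, -0.08, 0, 0, 0], [-0.195, -0.14, -0.08, 0, 0, 0], [-0.222, -0.16, -0.08, 0, 0, 0]]
  ],
  "fingers": 0.024
}}

```text
time_s: 2.47
position: [0.406, 0.3164, 0.3201]
tcp_rot: [[-0.896, 0.444, 0.001], [0.444, 0.896, 0.0], [-0.001, 0.001, -1.0]]
force: [1.1, 0.3, 1.1]
opening: 0.482
grasp_force: 0.0
```

>>> {"name": "play_rows", "arguments": {
  "motion": [
    [[-0.03, -0.022, 0, 0, 0, -3], [-0.06, -0.044, 0, 0, 0, -7], [-0.09, -0.066, 0, 0, 0, -11], [-0.12, -0.088, 0, 0, 0, -15], [-0.15, -0.11, 0, 0, 0, -19], [-0.18, -0.13, 0, 0, 0, -22.3], [-0.21, -0.15, 0, 0, 0, -22.3], [-0.2227, -0.1588, 0, 0, 0, -22.3]]
  ]
}}

```text
time_s: 3.13
position: [0.5368, 0.0732, 0.3198]
tcp_rot: [[-0.997, 0.074, 0.002], [0.074, 0.997, -0.002], [-0.003, -0.002, -1.0]]
force: [0.1, -0.3, -0.0]
opening: 0.275
grasp_force: 0.0
```

Run:
```python
from h import *
c=shot('wrist','w1.png')
for n in ['lever_knob','lock_tab','lever_axis','lever_arm']:
    print(n,[(np.round(x['at'],4),round(x['confidence'],2)) for x in finder.recognise('wrist',n)[:2]])
s=bot.read_state();print(s['time_s'],s['position'],s['tcp_rot'],s['force'],s['opening'])
```

```text
lever_knob []
lock_tab []
lever_axis [(array([0.5613, 0.0786, 0.203 ]), 0.86), (array([0.3903, 0.4108, 0.0064]), 0.32)]
lever_arm [(array([0.5644, 0.0805, 0.213 ]), 0.81)]
3.3833 [0.53334427 0.078196   0.31938475] [[-9.97548095e-01  6.99710230e-02 -1.36181090e-03]
 [ 6.99697448e-02  9.97548647e-01  9.64749124e-04]
 [ 1.42597711e-03  8.67098089e-04 -9.99998607e-01]] [ 0.7043105  -0.10581887  0.62131067] 0.27298307178424663
```

View pics/w1.png

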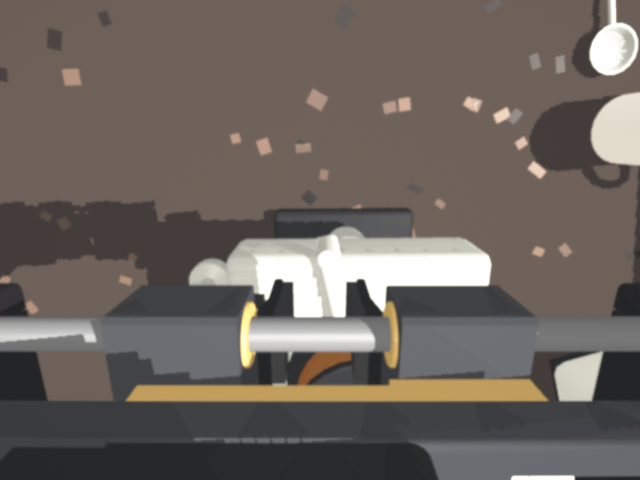

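Run:
```python
from h import *
np.set_printoptions(precision=4,suppress=True)
c=shot('wrist');s=shot('scene');d=shot('side')
print('wrist knob on .251',onz(c,(329,239),.251))
S=lambda x,y:(250+(x+.5)/2.6667-.5,220+(y+.5)/2.6667-.5)
D=lambda x,y:(255+(x+.5)/3.2-.5,170+(y+.5)/3.2-.5)
X=tri([(c,(329,239)),(s,S(278,65)),(d,D(101,121))]);print(X,proj(c,X))
st=bot.read_state();print(st['position'],st['opening'])
tip=st['position']+st['tcp_rot']@np.array([0,0,.017]);print(proj(c,[tip,[0.533,.078,.251],[.534,.076,.251]]))
for a in [(228,240),(490,262)]: print(onz(c,a,.205))
cv2.imwrite('pics/w2.png',cv2.resize(c['frame'][200:360,220:440,::-1],None,fx=3,fy=3,interpolation=cv2.INTER_CUBIC))
```

```text
wrist knob on .251 [0.517 0.085 0.251]
[0.5286 0.079  0.2447] [[320.1915 255.1992]]
[0.5335 0.0786 0.3196] 0.2786270443509642
[[320.5168 301.2839]
 [319.1488 265.3349]
 [315.9733 267.1154]]
[0.5247 0.0126 0.205 ]
[0.5548 0.2024 0.205 ]
```

View pics/w2.png

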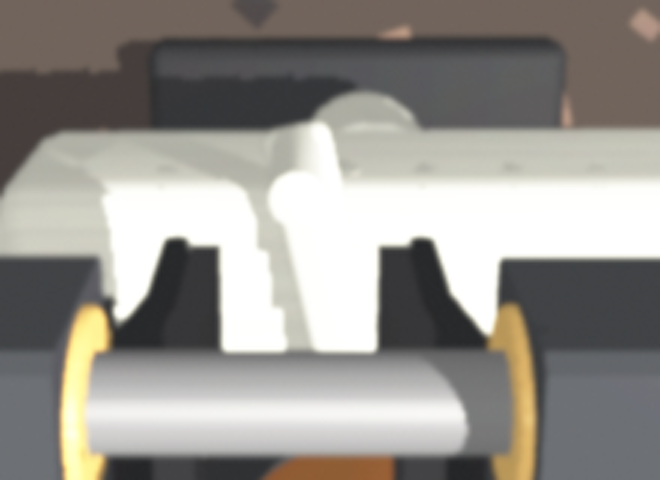

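>>> {"name": "play_rows", "arguments": {
  "motion": [
    [[0, 0, 0.015, 0, 0, 0], [0, 0, 0.035, 0, 0, 0], [0, 0, 0.055, 0, 0, 0], [0, 0, 0.07, 0, 0, 0], [0, 0, 0.08, 0, 0, 0], [0, 0, 0.081, 0, 0, 0]]
  ]
}}

```text
time_s: 4.03
position: [0.5327, 0.0781, 0.2367]
tcp_rot: [[-0.998, 0.069, -0.004], [0.069, 0.998, 0.0], [0.004, 0.0, -1.0]]
force: [0.1, 0.3, -0.9]
opening: 0.273
grasp_force: 0.0
```

>>> {"name": "play_rows", "arguments": {
  "motion": [
    [[0, 0.001, 0, 0, 0, 0], [0, 0.002, 0, 0, 0, 0], [0, 0.003, 0, 0, 0, 0], [0, 0.004, 0, 0, 0, 0], [0, 0.005, 0, 0, 0, 0], [0, 0.006, 0, 0, 0, 0]]
  ]
}}

```text
time_s: 4.53
position: [0.535, 0.0831, 0.2391]
tcp_rot: [[-0.998, 0.071, 0.001], [0.071, 0.998, -0.0], [-0.001, 0.0, -1.0]]
force: [-0.8, -0.5, 0.3]
opening: 0.275
grasp_force: 0.0
```

>>> {"name": "play_rows", "arguments": {
  "motion": [
    [[0, 0.001, 0, 0, 0, 0], [0, 0.002, 0, 0, 0, 0]]
  ]
}}

```text
time_s: 4.7
position: [0.5349, 0.0842, 0.2388]
tcp_rot: [[-0.998, 0.07, 0.0], [0.07, 0.998, -0.002], [-0.0, -0.002, -1.0]]
force: [-0.4, -5.8, 1.7]
opening: 0.278
grasp_force: 2.3
```

>>> {"name": "play_rows", "arguments": {
  "motion": [
    [[0, 0.0005, 0, 0, 0, 0], [0, 0.001, 0, 0, 0, 0]]
  ]
}}

```text
time_s: 4.87
position: [0.5349, 0.0846, 0.2388]
tcp_rot: [[-0.998, 0.07, -0.0], [0.07, 0.998, -0.003], [0.0, -0.003, -1.0]]
force: [-0.8, -6.5, 1.7]
opening: 0.274
grasp_force: 3.2
```

>>> {"name": "play_rows", "arguments": {
  "motion": [
    [[0, 0.0005, 0, 0, 0, 0], [0, 0.001, 0, 0, 0, 0]]
  ]
}}

```text
time_s: 5.03
position: [0.5347, 0.0857, 0.2387]
tcp_rot: [[-0.998, 0.07, -0.001], [0.07, 0.998, -0.003], [0.001, -0.003, -1.0]]
force: [-1.5, -4.0, 2.1]
opening: 0.276
grasp_force: 2.1
```

>>> {"name": "play_rows", "arguments": {
  "motion": [
    [[0, 0.0005, 0, 0, 0, 0], [0, 0.001, 0, 0, 0, 0]]
  ]
}}

```text
time_s: 5.2
position: [0.5348, 0.0881, 0.2385]
tcp_rot: [[-0.997, 0.071, -0.001], [0.071, 0.997, 0.001], [0.001, 0.001, -1.0]]
force: [0.1, 1.0, 0.3]
opening: 0.278
grasp_force: 0.3
```

>>> {"name": "play_rows", "arguments": {
  "motion": [
    [[0, 0.001, 0, 0, 0, 0], [0, 0.002, 0, 0, 0, 0], [0, 0.003, 0, 0, 0, 0], [0, 0.004, 0, 0, 0, 0], [0, 0.005, 0, 0, 0, 0], [0, 0.006, 0, 0, 0, 0], [0, 0.0065, 0, 0, 0, 0]]
  ]
}}

```text
time_s: 5.78
position: [0.5352, 0.0944, 0.2384]
tcp_rot: [[-0.998, 0.071, -0.001], [0.071, 0.998, -0.0], [0.001, -0.0, -1.0]]
force: [-1.9, -2.5, 0.1]
opening: 0.276
grasp_force: 1.1
```

>>> {"name": "play_rows", "arguments": {
  "motion": [
    [[0, 0.0005, 0, 0, 0, 0], [0, 0.001, 0, 0, 0, 0]]
  ]
}}

```text
time_s: 5.95
position: [0.5359, 0.0963, 0.2385]
tcp_rot: [[-0.997, 0.071, 0.001], [0.071, 0.997, 0.002], [-0.001, 0.002, -1.0]]
force: [0.3, -0.3, 0.6]
opening: 0.283
grasp_force: 0.0
```

>>> {"name": "play_rows", "arguments": {
  "motion": [
    [[0, 0.001, 0, 0, 0, 0], [0, 0.002, 0, 0, 0, 0], [0, 0.003, 0, 0, 0, 0], [0, 0.004, 0, 0, 0, 0], [0, 0.005, 0, 0, 0, 0], [0, 0.006, 0, 0, 0, 0], [0, 0.0065, 0, 0, 0, 0]]
  ]
}}

```text
time_s: 6.53
position: [0.536, 0.1018, 0.2386]
tcp_rot: [[-0.997, 0.071, -0.0], [0.071, 0.997, -0.0], [0.0, -0.0, -1.0]]
force: [-0.6, -2.0, 0.9]
opening: 0.277
grasp_force: 1.0
```

>>> {"name": "play_rows", "arguments": {
  "motion": [
    [[0, 0.0005, 0, 0, 0, 0], [0, 0.001, 0, 0, 0, 0]]
  ]
}}

```text
time_s: 6.7
position: [0.5362, 0.1037, 0.2385]
tcp_rot: [[-0.997, 0.071, 0.0], [0.071, 0.997, 0.002], [-0.0, 0.002, -1.0]]
force: [0.1, -0.0, -0.7]
opening: 0.273
grasp_force: 0.0
```

>>> {"name": "play_rows", "arguments": {
  "motion": [
    [[0, 0.001, 0, 0, 0, 0], [0, 0.002, 0, 0, 0, 0], [0, 0.003, 0, 0, 0, 0], [0, 0.004, 0, 0, 0, 0], [0, 0.005, 0, 0, 0, 0], [0, 0.006, 0, 0, 0, 0], [0, 0.0065, 0, 0, 0, 0]]
  ]
}}

```text
time_s: 7.28
position: [0.5365, 0.1093, 0.2385]
tcp_rot: [[-0.997, 0.071, -0.0], [0.071, 0.997, -0.0], [0.0, -0.0, -1.0]]
force: [-0.1, -2.0, -0.1]
opening: 0.273
grasp_force: 0.9
```

>>> {"name": "play_rows", "arguments": {
  "motion": [
    [[0, 0.0005, 0, 0, 0, 0], [0, 0.001, 0, 0, 0, 0]]
  ]
}}

```text
time_s: 7.45
position: [0.5368, 0.1112, 0.2386]
tcp_rot: [[-0.997, 0.071, 0.0], [0.071, 0.997, 0.002], [-0.0, 0.002, -1.0]]
force: [0.2, 0.5, 1.5]
opening: 0.28
grasp_force: 0.0
```

>>> {"name": "play_rows", "arguments": {
  "motion": [
    [[0, 0.001, 0, 0, 0, 0], [0, 0.002, 0, 0, 0, 0], [0, 0.003, 0, 0, 0, 0], [0, 0.004, 0, 0, 0, 0], [0, 0.005, 0, 0, 0, 0], [0, 0.006, 0, 0, 0, 0], [0, 0.0065, 0, 0, 0, 0]]
  ]
}}

```text
time_s: 8.03
position: [0.5373, 0.1168, 0.2386]
tcp_rot: [[-0.997, 0.071, 0.0], [0.071, 0.997, -0.0], [-0.0, -0.0, -1.0]]
force: [1.3, -1.1, -0.2]
opening: 0.279
grasp_force: 0.8
```

>>> {"name": "play_rows", "arguments": {
  "motion": [
    [[0, 0.0005, 0, 0, 0, 0], [0, 0.001, 0, 0, 0, 0]]
  ]
}}

```text
time_s: 8.2
position: [0.5373, 0.1187, 0.2386]
tcp_rot: [[-0.997, 0.071, 0.0], [0.071, 0.997, 0.002], [-0.0, 0.002, -1.0]]
force: [0.2, 0.1, -0.2]
opening: 0.281
grasp_force: 0.0
```

>>> {"name": "play_rows", "arguments": {
  "motion": [
    [[0, 0.001, 0, 0, 0, 0], [0, 0.002, 0, 0, 0, 0], [0, 0.003, 0, 0, 0, 0], [0, 0.004, 0, 0, 0, 0], [0, 0.005, 0, 0, 0, 0], [0, 0.0055, 0, 0, 0, 0], [0, 0.006, 0, 0, 0, 0]]
  ]
}}

```text
time_s: 8.78
position: [0.5377, 0.1235, 0.2385]
tcp_rot: [[-0.998, 0.071, -0.0], [0.071, 0.998, -0.001], [-0.0, -0.001, -1.0]]
force: [0.3, -1.7, 0.1]
opening: 0.276
grasp_force: 1.4
```

>>> {"name": "play_rows", "arguments": {
  "motion": [
    [[0, 0.0003, 0, 0, 0, 0], [0, 0.0005, 0, 0, 0, 0]]
  ]
}}

```text
time_s: 8.95
position: [0.5379, 0.125, 0.2386]
tcp_rot: [[-0.997, 0.071, 0.001], [0.071, 0.997, 0.001], [-0.001, 0.001, -1.0]]
force: [0.4, -0.3, 0.6]
opening: 0.276
grasp_force: 0.3
```

>>> {"name": "play_rows", "arguments": {
  "motion": [
    [[0, 0.001, 0, 0, 0, 0], [0, 0.002, 0, 0, 0, 0], [0, 0.003, 0, 0, 0, 0], [0, 0.004, 0, 0, 0, 0], [0, 0.005, 0, 0, 0, 0], [0, 0.006, 0, 0, 0, 0], [0, 0.0065, 0, 0, 0, 0]]
  ]
}}

```text
time_s: 9.53
position: [0.5382, 0.13, 0.2385]
tcp_rot: [[-0.998, 0.07, -0.0], [0.07, 0.998, -0.002], [-0.0, -0.002, -1.0]]
force: [0.6, -4.1, 0.1]
opening: 0.277
grasp_force: 2.0
```

>>> {"name": "play_rows", "arguments": {
  "motion": [
    [[0, 0.0003, 0, 0, 0, 0], [0, 0.0005, 0, 0, 0, 0]]
  ]
}}

```text
time_s: 9.7
position: [0.5384, 0.1311, 0.2385]
tcp_rot: [[-0.998, 0.071, 0.0], [0.071, 0.998, -0.001], [-0.0, -0.001, -1.0]]
force: [0.1, -4.5, -0.3]
opening: 0.276
grasp_force: 2.1
```

>>> {"name": "play_rows", "arguments": {
  "motion": [
    [[0, 0.0003, 0, 0, 0, 0], [0, 0.0005, 0, 0, 0, 0]]
  ]
}}

```text
time_s: 9.87
position: [0.5385, 0.1314, 0.2386]
tcp_rot: [[-0.998, 0.07, 0.0], [0.07, 0.998, -0.001], [-0.0, -0.001, -1.0]]
force: [0.6, -5.3, 0.1]
opening: 0.28
grasp_force: 2.7
```

>>> {"name": "play_rows", "arguments": {
  "motion": [
    [[0, 0.0003, 0, 0, 0, 0], [0, 0.0005, 0, 0, 0, 0]]
  ]
}}

```text
time_s: 10.03
position: [0.5385, 0.1316, 0.2385]
tcp_rot: [[-0.998, 0.07, 0.0], [0.07, 0.998, -0.002], [-0.0, -0.002, -1.0]]
force: [0.1, -6.1, -0.3]
opening: 0.276
grasp_force: 3.1
```

>>> {"name": "play_rows", "arguments": {
  "motion": [
    [[0, 0.0003, 0, 0, 0, 0], [0, 0.0005, 0, 0, 0, 0]]
  ]
}}

```text
time_s: 10.2
position: [0.5385, 0.1318, 0.2385]
tcp_rot: [[-0.998, 0.07, 0.0], [0.07, 0.998, -0.002], [-0.0, -0.002, -1.0]]
force: [0.8, -6.8, -0.4]
opening: 0.273
grasp_force: 3.6
```

>>> {"name": "play_rows", "arguments": {
  "motion": [
    [[0, 0.0003, 0, 0, 0, 0], [0, 0.0005, 0, 0, 0, 0]]
  ]
}}

```text
time_s: 10.37
position: [0.5386, 0.132, 0.2385]
tcp_rot: [[-0.998, 0.07, 0.0], [0.07, 0.998, -0.003], [-0.0, -0.003, -1.0]]
force: [1.3, -7.8, -0.4]
opening: 0.279
grasp_force: 4.0
```

>>> {"name": "play_rows", "arguments": {
  "motion": [
    [[0, 0.0003, 0, 0, 0, 0], [0, 0.0005, 0, 0, 0, 0]]
  ]
}}

```text
time_s: 10.53
position: [0.5386, 0.1321, 0.2385]
tcp_rot: [[-0.998, 0.07, 0.0], [0.07, 0.998, -0.004], [-0.0, -0.004, -1.0]]
force: [0.3, -9.4, -0.1]
opening: 0.277
grasp_force: 4.5
```

>>> {"name": "play_rows", "arguments": {
  "motion": [
    [[0, -0.001, 0, 0, 0, 0], [0, -0.003, 0, 0, 0, 0], [0, -0.006, 0, 0, 0, 0], [0, -0.01, 0, 0, 0, 0], [0, -0.011, 0, 0, 0, 0], [0, -0.011, 0, 0, 0, 0], [0, -0.011, 0, 0, 0, 0], [0, -0.011, 0, 0, 0, 0]]
  ]
}}

```text
time_s: 11.2
position: [0.5376, 0.1232, 0.2386]
tcp_rot: [[-0.998, 0.071, -0.0], [0.071, 0.998, 0.0], [0.0, 0.0, -1.0]]
force: [-0.3, -0.4, 1.0]
opening: 0.275
grasp_force: 0.0
```

>>> {"name": "play_rows", "arguments": {
  "motion": [
    [[0, -0.002, 0, 0, 0, 0], [0, -0.004, 0, 0, 0, 0], [0, -0.0055, 0, 0, 0, 0], [0, -0.0065, 0, 0, 0, 0], [0, -0.0075, 0, 0, 0, 0], [0, -0.008, 0, 0, 0, 0], [0, -0.0085, 0, 0, 0, 0]]
  ]
}}

```text
time_s: 11.78
position: [0.5369, 0.1152, 0.2386]
tcp_rot: [[-0.997, 0.071, -0.0], [0.071, 0.997, 0.002], [0.0, 0.002, -1.0]]
force: [0.2, 4.8, -0.4]
opening: 0.274
grasp_force: 2.1
```

>>> {"name": "play_rows", "arguments": {
  "motion": [
    [[0, -0.0005, 0, 0, 0, 0], [0, -0.001, 0, 0, 0, 0]]
  ]
}}

```text
time_s: 11.95
position: [0.5367, 0.1146, 0.2385]
tcp_rot: [[-0.997, 0.071, -0.0], [0.071, 0.997, 0.002], [0.0, 0.002, -1.0]]
force: [-0.4, 4.6, -0.1]
opening: 0.277
grasp_force: 2.8
```

>>> {"name": "play_rows", "arguments": {
  "motion": [
    [[0, -0.0005, 0, 0, 0, 0], [0, -0.001, 0, 0, 0, 0]]
  ]
}}

```text
time_s: 12.12
position: [0.5364, 0.113, 0.2385]
tcp_rot: [[-0.998, 0.07, -0.001], [0.07, 0.998, 0.001], [0.001, 0.001, -1.0]]
force: [-1.3, 2.9, 1.6]
opening: 0.277
grasp_force: 1.5
```

>>> {"name": "play_rows", "arguments": {
  "motion": [
    [[0, -0.0003, 0, 0, 0, 0], [0, -0.0005, 0, 0, 0, 0]]
  ]
}}

```text
time_s: 12.28
position: [0.5367, 0.1114, 0.2385]
tcp_rot: [[-0.998, 0.07, -0.0], [0.07, 0.998, -0.002], [0.0, -0.002, -1.0]]
force: [-1.5, -0.3, 0.0]
opening: 0.273
grasp_force: 0.2
```

>>> {"name": "play_rows", "arguments": {
  "motion": [
    [[0, 0, 0, 0, 0, 0], [0, 0, 0, 0, 0, 0], [0, 0, 0, 0, 0, 0], [0, 0, 0, 0, 0, 0], [0, 0, 0, 0, 0, 0], [0, 0, 0, 0, 0, 0], [0, 0, 0, 0, 0, 0], [0, 0, 0, 0, 0, 0]]
  ]
}}

```text
time_s: 12.95
position: [0.5368, 0.1119, 0.2385]
tcp_rot: [[-0.998, 0.071, 0.0], [0.071, 0.998, -0.0], [-0.0, -0.0, -1.0]]
force: [0.7, 0.0, 1.1]
opening: 0.275
grasp_force: 0.0
```

>>> {"name": "play_rows", "arguments": {
  "motion": [
    [[0, -0.001, 0, 0, 0, 0], [0, -0.002, 0, 0, 0, 0], [0, -0.003, 0, 0, 0, 0], [0, -0.004, 0, 0, 0, 0], [0, -0.005, 0, 0, 0, 0], [0, -0.0055, 0, 0, 0, 0], [0, -0.006, 0, 0, 0, 0]]
  ]
}}

```text
time_s: 13.53
position: [0.5363, 0.1072, 0.2385]
tcp_rot: [[-0.997, 0.071, -0.0], [0.071, 0.997, 0.003], [0.0, 0.003, -1.0]]
force: [-0.6, 5.7, -0.4]
opening: 0.276
grasp_force: 2.7
```

>>> {"name": "play_rows", "arguments": {
  "motion": [
    [[0, -0.0005, 0, 0, 0, 0], [0, -0.001, 0, 0, 0, 0]]
  ]
}}

```text
time_s: 13.7
position: [0.536, 0.1055, 0.2385]
tcp_rot: [[-0.998, 0.07, -0.001], [0.07, 0.998, 0.001], [0.001, 0.001, -1.0]]
force: [-1.9, 2.2, 0.8]
opening: 0.277
grasp_force: 1.3
```

>>> {"name": "play_rows", "arguments": {
  "motion": [
    [[0, -0.0003, 0, 0, 0, 0], [0, -0.0005, 0, 0, 0, 0]]
  ]
}}

```text
time_s: 13.87
position: [0.5361, 0.1039, 0.2385]
tcp_rot: [[-0.998, 0.07, -0.0], [0.07, 0.998, -0.001], [0.0, -0.002, -1.0]]
force: [1.0, -0.1, 0.5]
opening: 0.278
grasp_force: 0.1
```

>>> {"name": "play_rows", "arguments": {
  "motion": [
    [[0, 0, 0, 0, 0, 0], [0, 0, 0, 0, 0, 0], [0, 0, 0, 0, 0, 0], [0, 0, 0, 0, 0, 0], [0, 0, 0, 0, 0, 0], [0, 0, 0, 0, 0, 0], [0, 0, 0, 0, 0, 0], [0, 0, 0, 0, 0, 0]]
  ]
}}

```text
time_s: 14.53
position: [0.5363, 0.1045, 0.2385]
tcp_rot: [[-0.998, 0.07, -0.0], [0.07, 0.998, -0.0], [0.0, -0.0, -1.0]]
force: [-0.1, -0.7, 0.2]
opening: 0.275
grasp_force: 0.0
```

Notch 2 (same 7.5 mm spacing). Third click.

>>> {"name": "play_rows", "arguments": {
  "motion": [
    [[0, -0.001, 0, 0, 0, 0], [0, -0.002, 0, 0, 0, 0], [0, -0.003, 0, 0, 0, 0], [0, -0.004, 0, 0, 0, 0], [0, -0.005, 0, 0, 0, 0], [0, -0.0055, 0, 0, 0, 0], [0, -0.006, 0, 0, 0, 0]]
  ]
}}

```text
time_s: 15.12
position: [0.5358, 0.0996, 0.2385]
tcp_rot: [[-0.997, 0.071, 0.0], [0.071, 0.997, 0.003], [0.0, 0.003, -1.0]]
force: [0.5, 5.8, -0.8]
opening: 0.281
grasp_force: 2.6
```

>>> {"name": "play_rows", "arguments": {
  "motion": [
    [[0, -0.0005, 0, 0, 0, 0], [0, -0.001, 0, 0, 0, 0]]
  ]
}}

```text
time_s: 15.28
position: [0.5356, 0.0978, 0.2385]
tcp_rot: [[-0.998, 0.07, -0.0], [0.07, 0.998, 0.0], [0.0, 0.0, -1.0]]
force: [-0.0, 2.0, 0.4]
opening: 0.277
grasp_force: 1.1
```

>>> {"name": "play_rows", "arguments": {
  "motion": [
    [[0, -0.0003, 0, 0, 0, 0], [0, -0.0005, 0, 0, 0, 0]]
  ]
}}

```text
time_s: 15.45
position: [0.5357, 0.0963, 0.2385]
tcp_rot: [[-0.998, 0.07, -0.0], [0.07, 0.998, -0.002], [0.0, -0.002, -1.0]]
force: [0.3, 0.3, 0.5]
opening: 0.278
grasp_force: 0.0
```

>>> {"name": "play_rows", "arguments": {
  "motion": [
    [[0, 0, 0, 0, 0, 0], [0, 0, 0, 0, 0, 0], [0, 0, 0, 0, 0, 0], [0, 0, 0, 0, 0, 0], [0, 0, 0, 0, 0, 0], [0, 0, 0, 0, 0, 0], [0, 0, 0, 0, 0, 0], [0, 0, 0, 0, 0, 0]]
  ]
}}

```text
time_s: 16.12
position: [0.5358, 0.097, 0.2386]
tcp_rot: [[-0.998, 0.07, 0.0], [0.07, 0.998, -0.0], [-0.0, -0.0, -1.0]]
force: [-0.5, 0.2, -0.3]
opening: 0.275
grasp_force: 0.0
```

Notch 3. Fourth click.

>>> {"name": "play_rows", "arguments": {
  "motion": [
    [[0, -0.001, 0, 0, 0, 0], [0, -0.002, 0, 0, 0, 0], [0, -0.003, 0, 0, 0, 0], [0, -0.004, 0, 0, 0, 0], [0, -0.005, 0, 0, 0, 0], [0, -0.0055, 0, 0, 0, 0], [0, -0.006, 0, 0, 0, 0]]
  ]
}}

```text
time_s: 16.7
position: [0.5354, 0.0921, 0.2386]
tcp_rot: [[-0.997, 0.071, 0.0], [0.071, 0.997, 0.003], [-0.0, 0.003, -1.0]]
force: [0.6, 4.2, -0.5]
opening: 0.276
grasp_force: 2.5
```

>>> {"name": "play_rows", "arguments": {
  "motion": [
    [[0, -0.0005, 0, 0, 0, 0], [0, -0.001, 0, 0, 0, 0]]
  ]
}}

```text
time_s: 16.87
position: [0.5352, 0.0903, 0.2386]
tcp_rot: [[-0.998, 0.07, 0.0], [0.07, 0.998, 0.0], [-0.0, 0.0, -1.0]]
force: [0.2, 2.3, 0.3]
opening: 0.276
grasp_force: 1.0
```

>>> {"name": "play_rows", "arguments": {
  "motion": [
    [[0, -0.0003, 0, 0, 0, 0], [0, -0.0005, 0, 0, 0, 0]]
  ]
}}

```text
time_s: 17.03
position: [0.5352, 0.0888, 0.2385]
tcp_rot: [[-0.998, 0.07, -0.0], [0.07, 0.998, -0.002], [0.0, -0.002, -1.0]]
force: [-0.1, -0.4, 0.1]
opening: 0.274
grasp_force: 0.0
```

>>> {"name": "play_rows", "arguments": {
  "motion": [
    [[0, 0, 0, 0, 0, 0], [0, 0, 0, 0, 0, 0], [0, 0, 0, 0, 0, 0], [0, 0, 0, 0, 0, 0], [0, 0, 0, 0, 0, 0], [0, 0, 0, 0, 0, 0], [0, 0, 0, 0, 0, 0], [0, 0, 0, 0, 0, 0]]
  ]
}}

```text
time_s: 17.7
position: [0.5353, 0.0895, 0.2386]
tcp_rot: [[-0.998, 0.07, 0.0], [0.07, 0.998, -0.0], [-0.0, -0.0, -1.0]]
force: [0.3, 0.1, -0.6]
opening: 0.273
grasp_force: 0.0
```

>>> {"name": "play_rows", "arguments": {
  "motion": [
    [[0, 0.002, 0, 0, 0, 0], [0, 0.002, -0.01, 0, 0, 0], [0, 0.002, -0.03, 0, 0, 0], [0, 0.002, -0.055, 0, 0, 0], [0, 0.002, -0.08, 0, 0, 0], [0, 0.002, -0.091, 0, 0, 0]]
  ]
}}

```text
time_s: 18.2
position: [0.5369, 0.0916, 0.3338]
tcp_rot: [[-0.998, 0.07, 0.006], [0.07, 0.998, -0.0], [-0.006, 0.0, -1.0]]
force: [-0.1, -0.1, -0.2]
opening: 0.276
grasp_force: 0.0
```

>>> {"name": "play_rows", "arguments": {
  "motion": [
    [[-0.01, -0.01, 0, 0, 0, 0], [-0.025, -0.025, 0, 0, 0, 0], [-0.045, -0.045, 0, 0, 0, 0], [-0.065, -0.06, 0, 0, 0, 0], [-0.0745, -0.0686, 0, 0, 0, 0], [-0.0745, -0.0686, 0, 0, 0, 0], [-0.0745, -0.0686, 0, 0, 0, 0]]
  ],
  "fingers": 0.04
}}

```text
time_s: 18.78
position: [0.6044, 0.0175, 0.3285]
tcp_rot: [[-0.997, 0.072, -0.003], [0.072, 0.997, 0.001], [0.003, 0.001, -1.0]]
force: [-0.9, -0.4, 0.0]
opening: 0.458
grasp_force: 0.0
```

Run:
```python
from h import *
np.set_printoptions(precision=4,suppress=True)
c=shot('wrist')
st=bot.read_state();print(st['time_s'],st['position'])
print([(np.round(x['at'],4),round(x['confidence'],2)) for x in finder.recognise('wrist','lock_tab')[:2]])
print(proj(c,[[.597,.018,.234],[.534,.092,.251]]))
cv2.imwrite('pics/w3.png',cv2.resize(c['frame'][160:360,200:460,::-1],None,fx=3,fy=3,interpolation=cv2.INTER_CUBIC))
import pickle;pickle.dump({k:c[k] for k in c},open('c3.pkl','wb'))
```

```text
18.8333 [0.6039 0.0182 0.3287]
[(array([0.5836, 0.0134, 0.2328]), 0.59)]
[[319.4872 242.8942]
 [439.6627 136.6087]]
```

View pics/w3.png

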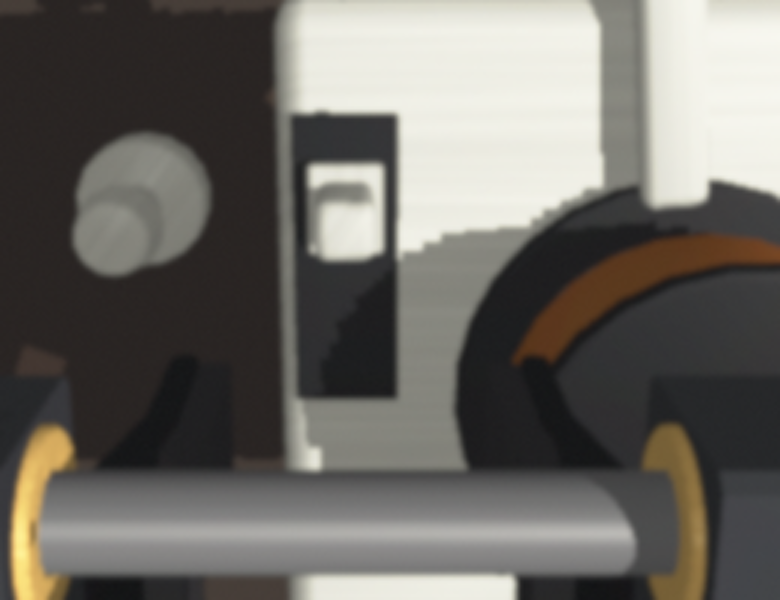

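>>> {"name": "play_rows", "arguments": {
  "motion": [
    [[0.01, 0, 0, 0, 0, 0], [0.025, -0.001, 0, 0, 0, 0], [0.04, -0.002, 0, 0, 0, 0], [0.042, -0.002, 0.01, 0, 0, 0], [0.042, -0.002, 0.03, 0, 0, 0], [0.042, -0.002, 0.05, 0, 0, 0], [0.042, -0.002, 0.075, 0, 0, 0], [0.042, -0.002, 0.091, 0, 0, 0]]
  ],
  "fingers": 0.0
}}

```text
time_s: 19.55
position: [0.5607, 0.0203, 0.2371]
tcp_rot: [[-0.998, 0.069, -0.003], [0.069, 0.998, 0.001], [0.003, 0.0, -1.0]]
force: [-0.3, -0.0, -0.7]
opening: 0.022
grasp_force: 0.0
```

>>> {"name": "play_rows", "arguments": {
  "motion": [
    [[0, 0, 0, 0, 0, 0], [0, 0, 0, 0, 0, 0], [-0.002, 0, 0, 0, 0, 0], [-0.005, 0, 0, 0, 0, 0], [-0.008, 0, 0, 0, 0, 0], [-0.01, 0, 0, 0, 0, 0]]
  ]
}}

```text
time_s: 20.05
position: [0.574, 0.018, 0.2397]
tcp_rot: [[-0.998, 0.07, 0.003], [0.07, 0.998, -0.0], [-0.003, -0.0, -1.0]]
force: [0.5, 0.0, 0.2]
opening: 0.006
grasp_force: 0.0
```

>>> {"name": "play_rows", "arguments": {
  "motion": [
    [[-0.001, 0, 0, 0, 0, 0], [-0.002, 0, 0, 0, 0, 0], [-0.003, 0, 0, 0, 0, 0], [-0.004, 0, 0, 0, 0, 0]]
  ]
}}

```text
time_s: 20.38
position: [0.5758, 0.0179, 0.2385]
tcp_rot: [[-0.998, 0.07, -0.003], [0.07, 0.998, 0.0], [0.003, -0.0, -1.0]]
force: [-1.8, -0.2, 2.2]
opening: 0.006
grasp_force: 1.3
```

>>> {"name": "play_rows", "arguments": {
  "motion": [
    [[-0.001, 0, 0, 0, 0, 0], [-0.002, 0, 0, 0, 0, 0], [-0.003, 0, 0, 0, 0, 0], [-0.004, 0, 0, 0, 0, 0], [-0.005, 0, 0, 0, 0, 0], [-0.006, 0, 0, 0, 0, 0], [-0.007, 0, 0, 0, 0, 0], [-0.008, 0, 0, 0, 0, 0]]
  ]
}}

```text
time_s: 21.05
position: [0.5848, 0.0173, 0.2385]
tcp_rot: [[-0.998, 0.071, -0.0], [0.071, 0.998, 0.0], [0.0, 0.0, -1.0]]
force: [-3.0, 0.3, 0.8]
opening: 0.005
grasp_force: 1.3
```

>>> {"name": "play_rows", "arguments": {
  "motion": [
    [[-0.001, 0, 0, 0, 0, 0], [-0.002, 0, 0, 0, 0, 0], [-0.003, 0, 0, 0, 0, 0], [-0.004, 0, 0, 0, 0, 0], [-0.005, 0, 0, 0, 0, 0], [-0.006, 0, 0, 0, 0, 0], [-0.007, 0, 0, 0, 0, 0], [-0.008, 0, 0, 0, 0, 0]]
  ]
}}

```text
time_s: 21.72
position: [0.5928, 0.0167, 0.2385]
tcp_rot: [[-0.998, 0.071, -0.0], [0.071, 0.998, 0.0], [0.0, 0.0, -1.0]]
force: [-2.7, 0.5, 0.8]
opening: 0.003
grasp_force: 1.3
```

>>> {"name": "play_rows", "arguments": {
  "motion": [
    [[-0.001, 0, 0, 0, 0, 0], [-0.002, 0, 0, 0, 0, 0], [-0.003, 0, 0, 0, 0, 0], [-0.004, 0, 0, 0, 0, 0]]
  ]
}}

```text
time_s: 22.05
position: [0.5968, 0.0165, 0.2385]
tcp_rot: [[-0.998, 0.071, -0.0], [0.071, 0.998, 0.0], [0.0, 0.0, -1.0]]
force: [-2.4, 2.0, 1.2]
opening: 0.005
grasp_force: 1.3
```

>>> {"name": "play_rows", "arguments": {
  "motion": [
    [[-0.0007, 0, 0, 0, 0, 0], [-0.0015, 0, 0, 0, 0, 0]]
  ]
}}

```text
time_s: 22.22
position: [0.5983, 0.0164, 0.2385]
tcp_rot: [[-0.998, 0.07, -0.0], [0.07, 0.998, 0.0], [0.0, 0.0, -1.0]]
force: [-2.6, 0.3, 0.4]
opening: 0.005
grasp_force: 1.3
```

>>> {"name": "play_rows", "arguments": {
  "motion": [
    [[-0.0005, 0, 0, 0, 0, 0], [-0.001, 0, 0, 0, 0, 0]]
  ]
}}

```text
time_s: 22.38
position: [0.5991, 0.0163, 0.2385]
tcp_rot: [[-0.998, 0.07, -0.0], [0.07, 0.998, 0.0], [0.0, 0.0, -1.0]]
force: [-3.3, 0.5, 1.2]
opening: 0.008
grasp_force: 1.7
```

>>> {"name": "play_rows", "arguments": {
  "motion": [
    [[-0.0005, 0, 0, 0, 0, 0], [-0.001, 0, 0, 0, 0, 0]]
  ]
}}

```text
time_s: 22.55
position: [0.5994, 0.0163, 0.2385]
tcp_rot: [[-0.998, 0.07, -0.002], [0.07, 0.998, 0.0], [0.002, 0.0, -1.0]]
force: [-5.6, 0.9, 1.2]
opening: 0.008
grasp_force: 2.6
```

>>> {"name": "play_rows", "arguments": {
  "motion": [
    [[-0.0003, 0, 0, 0, 0, 0], [-0.0005, 0, 0, 0, 0, 0]]
  ]
}}

```text
time_s: 22.72
position: [0.5996, 0.0163, 0.2385]
tcp_rot: [[-0.998, 0.07, -0.003], [0.07, 0.998, 0.0], [0.003, 0.0, -1.0]]
force: [-6.2, 0.3, 2.5]
opening: 0.003
grasp_force: 2.9
```

>>> {"name": "play_rows", "arguments": {
  "motion": [
    [[-0.0005, 0, 0, 0, 0, 0], [-0.001, 0, 0, 0, 0, 0], [-0.001, 0, 0, 0, 0, 0], [-0.001, 0, 0, 0, 0, 0]]
  ]
}}

```text
time_s: 23.05
position: [0.5998, 0.0163, 0.2385]
tcp_rot: [[-0.998, 0.07, -0.005], [0.07, 0.998, 0.0], [0.005, -0.0, -1.0]]
force: [-7.8, 0.7, 3.6]
opening: 0.003
grasp_force: 3.6
```

>>> {"name": "play_rows", "arguments": {
  "motion": [
    [[0.001, 0, 0, 0, 0, 0], [0.004, 0, 0, 0, 0, 0], [0.01, 0, 0, 0, 0, 0], [0.015, 0, 0, 0, 0, 0], [0.015, 0, -0.015, 0, 0, 0], [0.015, 0, -0.04, 0, 0, 0], [0.015, 0, -0.07, 0, 0, 0], [0.015, 0, -0.09, 0, 0, 0]]
  ]
}}

```text
time_s: 23.72
position: [0.5878, 0.0169, 0.3312]
tcp_rot: [[-0.997, 0.071, 0.005], [0.071, 0.998, -0.001], [-0.005, -0.0, -1.0]]
force: [0.1, 0.1, -0.4]
opening: 0.007
grasp_force: 0.0
```

>>> {"name": "play_rows", "arguments": {
  "motion": [
    [[-0.01, 0.01, 0, 0, 0, 0], [-0.015, 0.02, 0, 0, 0, 0], [-0.015, 0.03, 0, 0, 0, 0], [-0.015, 0.03, 0, 0, 0, 0], [-0.015, 0.03, 0, 0, 0, 0]]
  ],
  "fingers": 0.06
}}

```text
time_s: 24.13
position: [0.603, 0.0468, 0.3273]
tcp_rot: [[-0.998, 0.069, -0.003], [0.069, 0.998, -0.0], [0.003, -0.0, -1.0]]
force: [0.5, -1.1, -1.0]
opening: 0.299
grasp_force: 0.0
```

Run:
```python
from h import *
import pickle
np.set_printoptions(precision=4,suppress=True)
c=shot('wrist')
st=bot.read_state();print(st['time_s'],st['position'],st['force'])
c3=pickle.load(open('c3.pkl','rb'))
a=onz(c3,(316.7,237.3),.234);print('tab before',a,'expect after',proj(c,a+.024*np.array([.9975,-.07,0])),'knob exp',proj(c,[.534,.092,.251]))
cv2.imwrite('pics/w4.png',c['frame'][:,:,::-1])
```

```text
24.1833 [0.603  0.0464 0.3274] [ 0.1301 -0.2172  0.0279]
tab before [0.593  0.0164 0.234 ] expect after [[274.1299 276.7283]] knob exp [[389.7516 143.0973]]
```

View pics/w4.png

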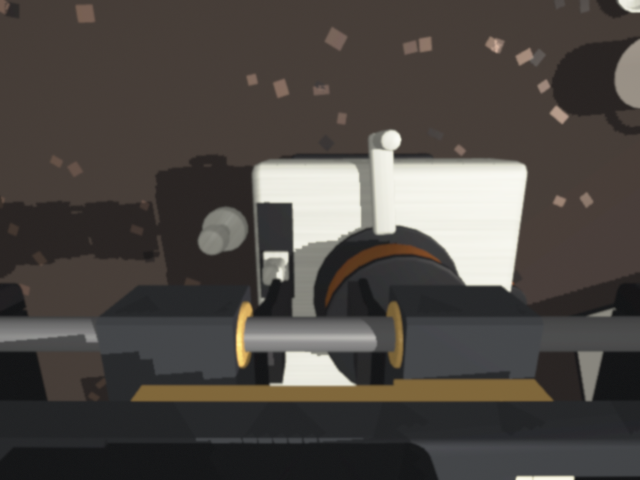

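The wrist picture shows the knob at about (390,140), where notch 4 predicts (390,143). The tab is at the far end of its track, around (276,270), and the gripper is clear of everything.

```bash
python3 -c "
from rig import bot
print(bot.hand_in())"
```

```text
the job is handed in; nothing more can be done
None
```

The job is handed in: I pushed the lever to the fine stop (9.4 N at most), clicked it out four notches one at a time with a rest in each, then slid the lock tab about 24 mm to its stop (7.8 N at most), with the lever still in notch 4; the hand-in gave no verdict.

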